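# Empty the chute of the sharps bin and shut it

## Robot

A 7-joint arm with a two-finger parallel gripper is mounted at the origin on a cart in front of the work surface, level with it; the furniture and walls round the work are solid. World frame = base frame: x ahead of the robot, y to its left, z up, the work surface at z = 0. Lengths are in m, angles in rad, forces in N, time in s.
With the tool pointing down it reaches from about 0.425 to 0.95 m from the base axis. Payload 4.7 kg.
Tool frame: the origin (TCP) lies midway between the tips of the shut fingers; the grasp point (between the pads) lies 19 mm behind it (robot.pinch_z is the distance from the TCP to the grasp point, in m); z points along the fingers, y is the line along which they close (so a half turn about z gives the same grasp; the last joint's range is limited). The gripper opens to 85 mm and grips with 20 to 120 N. Pads are 22 mm wide; open, the fingers measure 114 mm over their backs; the gripper's body (76 mm by 85 mm) begins 54 mm behind the grasp point. The pads swing forward as they close: fully open they stand 13 mm farther back than shut.
Start: joints at [1.223, 0.469, -0.049, 1.532, 0.024, 1.141, -0.082], TCP at [0.212, -0.641, 0.231] pointing down, gripper open.
Joint ranges: [-2.59, 2.59], [-0.33, 1.99], [-1.39, 1.29], [0.1, 2.45], [-1.04, 4.18], [0.21, 1.99], [-2.66, 2.66]. Speed limits (rad/s): [2.57, 2.57, 3.14, 3.14, 3.14, 3.14, 3.14].

## Interface

Orientations are given as a unit quaternion [x, y, z, w].
In Python, from station import robot, camera gives the robot as it stands.
- The arm moves only by the tool jog_arm, never from a script. Its argument "commands" is a list of rows, each a list of 7 numbers: the opening, from 0 (shut) to 1 (fully open), then the shift along the world's x, y, z in cm, then the turn, a rotation vector about the world's x, y, z in units of 5 degrees (1.0 is 5 degrees). In form: [[claw, dx, dy, dz, wx, wy, wz], ...]. A call has 1 to 20 rows; each row is the pose to reach, as a shift and turn from the pose commanded when the call began; what a row does not reach only later rows make up. A row lasts 1/12 s, in which the tool goes at most 41.7 mm and 7.16 degrees, less where a joint would pass 70% of its speed; a pose out of reach is approached as far as the arm can. A call with a gripper value outside its range is refused whole. The fingers move at their own pace and stop on an object; the grip force is fixed at half the most. Time passes only in rows, so rows that repeat a pose let the fingers close. It gives the time, the measured TCP pose, the force, the opening and the grip force at its end, in the units of the state.
- robot.get_state(): the state, without advancing time (a new reading comes with each control period).
- camera(name): name is "side" or "top"; returns a dict with "pixels" (420x560x3 uint8, red, green, blue), "fovy" (degrees; the focal length in pixels is half the picture's height over the tangent of half this angle, whatever the lens; pixels are square), "cx", "cy" (the principal point, pixels), "dist" ([k1, k2, p1, p2, k3] as OpenCV has them; the pictures are not rectified), "extrinsics" (4x4, takes a point from camera to world coordinates). Camera axes: x right, y down, z forward; pixel columns grow to the right and rows downward; lengths in m; the calibration is good to about 2 mm. A picture is of the moment at which its call begins. There is no depth.
- robot.job_done(): hands the job in; it is judged then, once.
The state is a dict: "clock": time; "joint_positions": joint angles; "qd": joint speeds; "joint_torque": joint torques, N m; "position": TCP position; "orientation": TCP orientation; "force": force on the tool from outside, world axes, zero at the start; "moment": the same for the moment, N m; "finger_gap": finger opening in m; "finger_force": force on a finger pad.
Only numpy, scipy, OpenCV 4.12 (cv2) and the standard library are available. Lean on these libraries where they do the work, as an engineer would, in place of code of your own. Each camera call takes 0.05 s, during which the arm holds its last target. There are 200 camera calls.

## Task

Two used needle cartridges lie in the loading chute of the sharps bin, held back by its closed lid. Press the side lever down with the fingertips to lift the lid until both have slid into the bin, then let the lever up slowly so that the lid settles shut without slamming, and push the closure catch all the way over the edge of the lid. Nothing is picked up: do not touch the cartridges or push on the lid itself, and leave the things standing around where they are.

Things in the scene. Friction and masses are not known exactly. Their poses are not given: they have to be found in the camera images.
- sharps_bin: Bench sharps bin, fixed: upright steel box 170 (x) x 130 (y) x 145 mm tall. Origin: centre of its underside, on the table. Its own x runs from the front wall (rim of the chute, x = -85 mm) to the back wall (x = +85 mm), y to its left, z up. A grey lid, hinged at the back, covers the mouth (top 152 mm above the table). Lever on the left side (+y), catch on the right side (-y).
- chute (a point): Middle of the lower end of what can be seen of the chute, where the shut lid's upright apron stands on it, at (-40, 0, 115) mm in the bin frame. The polished chute lies at the bin's front top, open above, 124 mm wide, and slopes down 33 degrees towards the back, ending over the inside of the bin; things slide in once the apron is up.
- lid (a joint): Opening angle of the lid about its hinge along the bin's y, at (80, -, 150) mm in the bin frame: 0 shut, about 0.92 rad when the lever is fully pressed. It is linked to the lever and falls shut by its own weight (about 0.25 kg), undamped, if the lever is let go; closing at 0.3 rad/s (pad rising about 18 mm/s) is gentle, above 1.5 rad/s it bangs.
- press_lever (a joint): Angle of the side lever about its pivot: 0 up (at rest), 0.36 rad fully pressed (pad down). The lid turns 2.55 times as far as the lever. Pressing takes about 2 to 6 N at the pad; it does not stay down by itself.
- lever_pad (a point): Centre of the top face of the lever's ribbed rubber pad, 42 (along the bin's x) x 56 mm, the part to press. It moves with the lever: at rest at (-165, 74, 129) mm in the bin frame; as it goes down it swings about the lever's pivot, ending about 50 mm lower and 13 mm nearer the bin, tilted 0.36 rad. Open space lies below the pad; the bin's front wall is 80 mm from its centre.
- lever_pivot (a point): Axis of the lever on the bin's left side, at (-20, 74, 140) mm in the bin frame; the lever turns about the bin's y axis, 145 mm from the pad's centre.
- catch (a joint): Travel of the closure catch: starts open (0 to 0.004 m), 0.022 m fully home against its stop, with its tongue over the lid's ear. Slides along the bin's +x (front to back); friction about 2 N. It can go home only with the lid shut or clear of it, and holds the lid shut.
- catch_tab (a point): On the catch's upright thumb tab (20 mm wide across, 6 mm thick, top at 182 mm above the table): centre of its front face, the face to push towards the back (+x of the bin), 170 mm above the table, 12 mm below the top of the tab; when open at about (-75, -76, 170) mm in the bin frame. Free of everything in front of it down to the catch's guide at 140 mm.
- used_1: Used needle cartridge, 12 x 40 x 12 mm (short blue barrel, black collar, thin needle along its y), starting across the chute against the lid's apron. Origin: centre of its underside. In the bin it lies loose on the floor, 8 mm above the table.
- used_2: Used needle cartridge, 12 x 40 x 12 mm (short orange barrel, black collar, thin needle along its y), starting across the chute against the lid's apron. Origin: centre of its underside. In the bin it lies loose on the floor, 8 mm above the table.
- spirit: White dropper bottle, 43 x 42 x 130 mm, standing in front of the bin, to be left alone. Origin: centre of its underside.
- tape_roll: Roll of yellow tape, 64 x 62 x 19 mm, lying to the left of the bin, to be left alone. Origin: centre of its underside.
- nub_1: Small machined nub, 23 mm wide, 15 mm tall, at the bin's left, to be left alone. Origin: centre of its underside.
- tweezers_2: Steel tweezers, 12 x 122 x 10 mm, left of the bin, to be left alone. Origin: centre of its underside.
- spring_clamp: Spring clamp, 57 x 102 x 14 mm, lying on the right leaf, to be left alone. Origin: centre of its underside.
- marker: Marker, 13 x 136 x 14 mm, lying on the right leaf, to be left alone. Origin: centre of its underside.

How it is judged:
On the way, in this order (a step that is already met when the one before it is completed fails the run):
1. the lid is up, lifted by a finger on the lever, and both cartridges are down in the bin (value of joint lid above 0.4 rad and contact force between the fingers and press_lever above 0.3 N and z of used_1 in the frame of sharps_bin between -0.01 and 0.07 m and x of used_1 in the frame of sharps_bin between -0.085 and 0.085 m and y of used_1 in the frame of sharps_bin between -0.065 and 0.065 m and z of used_2 in the frame of sharps_bin between -0.01 and 0.07 m and x of used_2 in the frame of sharps_bin between -0.085 and 0.085 m and y of used_2 in the frame of sharps_bin between -0.065 and 0.065 m), for 0.1 s.
2. the lid is shut again (value of joint lid below 0.03 rad), for 0.2 s.
3. the catch is home over the lid (value of joint catch above 0.018 m), for 0.2 s.
At the end, for the whole second after the job is handed in: Both cartridges lie at rest inside the bin (less than 70 mm above its underside), the lid is shut (below 0.03 rad) with the lever up (below 0.02 rad), and the catch is home (at least 18 of its 22 mm) (z of used_1 in the frame of sharps_bin between -0.01 and 0.07 m and x of used_1 in the frame of sharps_bin between -0.085 and 0.085 m and y of used_1 in the frame of sharps_bin between -0.065 and 0.065 m and z of used_2 in the frame of sharps_bin between -0.01 and 0.07 m and x of used_2 in the frame of sharps_bin between -0.085 and 0.085 m and y of used_2 in the frame of sharps_bin between -0.065 and 0.065 m and value of joint lid below 0.03 rad and value of joint press_lever below 0.02 rad and value of joint catch above 0.018 m and linear speed of each of used_1, used_2 below 0.02 m/s); the robot touches nothing.
It fails at once if the lid slams: it falls at more than 2 rad/s anywhere in the last 0.5 rad before it is shut (value of joint lid below 0.5 rad and velocity of joint lid below -2 rad/s).
It fails at once if the robot touches a used cartridge (contact force between any of the fingers, the arm and used_1 above 0.3 N or contact force between any of the fingers, the arm and used_2 above 0.3 N).
It fails at once if a used cartridge comes out of the chute or is carried: more than 30 mm above the bin's top (z of any of used_1, used_2 in the frame of sharps_bin above 0.175 m).
It fails at once if the robot pushes on the lid itself (over 1.5 N) (contact force between any of the fingers, the arm and lid above 1.5 N).
It fails at once if a bystander is moved more than 20 mm (distance of any of spirit, tape_roll, nub_1, tweezers_2, spring_clamp, marker from where it was at the start of the episode above 0.02 m).
It also fails if it takes over 48 s, if anything falls off the work surface, if the arm or the gripper's body presses on something with over 40 N, if the wrist force passes 120 N, or if a joint passes its speed limit or range.

## Working session

There is one attempt and no reset: what is moved stays moved. The work goes in short steps, Python scripts to look and compute and a tool call to move; the robot and the scene stay as the last step left them, time stands still between calls to the robot, and variables do not carry over. Pictures are saved under pics/ and viewed, at most 10 in all, crops included, and the job is handed in when it is done.

Besides the shell and the picture viewer there is one more tool, called after ">>>" as name([rows], argument=value, ...), one row to a line, values as JSON. jog_arm: Moves the arm, as the interface text tells. Its arguments: {"type":"object","properties":{"commands":{"type":"array","items":{"type":"array","items":{"type":"number"}}}},"required":["commands"]}

```bash
mkdir -p pics; cat > h.py <<'E'
import numpy as np, cv2
from station import robot, camera
def K(c):
    f=210/np.tan(np.radians(c["fovy"])/2); return np.array([[f,0,c["cx"]],[0,f,c["cy"]],[0,0,1.]])
def ray(c,uv):
    p=cv2.undistortPoints(np.array([[uv]],float),K(c),np.array(c["dist"],float))[0,0]
    T=np.array(c["extrinsics"]); return T[:3,3],T[:3,:3]@np.array([p[0],p[1],1])
def onz(c,uv,z):
    o,d=ray(c,uv); return o+d*(z-o[2])/d[2]
def proj(c,P):
    T=np.linalg.inv(np.array(c["extrinsics"])); r,_=cv2.Rodrigues(T[:3,:3])
    return cv2.projectPoints(np.array(P,float).reshape(-1,3),r,T[:3,3],K(c),np.array(c["dist"],float))[0][:,0]
E
python3 - <<'E'
from h import *
for n in("top","side"):
    c=camera(n); cv2.imwrite(f"pics/{n}0.png",cv2.resize(c["pixels"][:,:,::-1],(784,588))); T=np.array(c["extrinsics"]); print(n,c["fovy"],T.round(2).tolist())
s=robot.get_state();print(s["clock"],s["position"],s["orientation"],s["finger_gap"])
E
```

```text
top 43.18426912121419 [[-0.0, -0.99, 0.16, 0.42], [-1.0, 0.0, 0.01, -0.06], [-0.01, -0.16, -0.99, 1.19], [0.0, 0.0, 0.0, 1.0]]
side 44.105171287247614 [[-1.0, -0.04, 0.03, 0.58], [-0.04, 0.44, -0.9, 0.9], [0.02, -0.9, -0.44, 0.58], [0.0, 0.0, 0.0, 1.0]]
0.1 [ 0.21140426 -0.64051088  0.23037321] [ 9.87320593e-01  1.58736628e-01 -1.78979752e-04 -8.34662930e-04] 0.08537797394301819
```

View pics/top0.png

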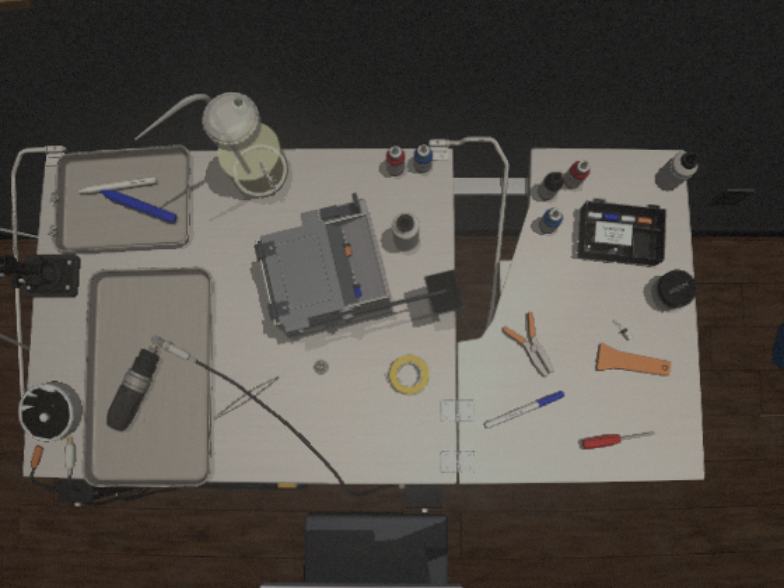

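View pics/side0.png

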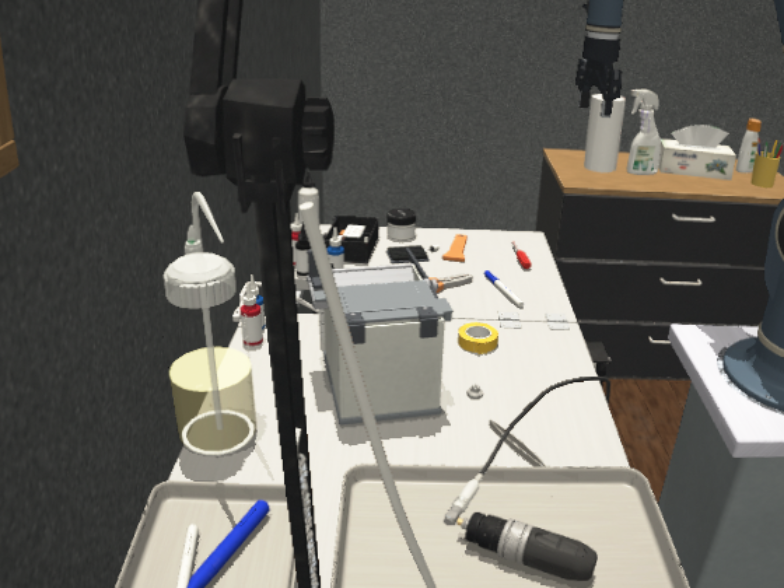

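The top view shows the bin with its chute facing right (world -y). The lever pad is at about (443,292), the catch near (352,205) and the spirit bottle at (405,230). The side view shows the bin from its hinge side. I'll zoom in on the bin.

```bash
python3 - <<'E'
from h import *
c=camera("top"); im=c["pixels"][125:250,175:335,::-1]
cv2.imwrite("pics/crop.png",cv2.resize(im,None,fx=4.8,fy=4.8,interpolation=cv2.INTER_CUBIC))
E
```

```text
(no output)
```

View pics/crop.png

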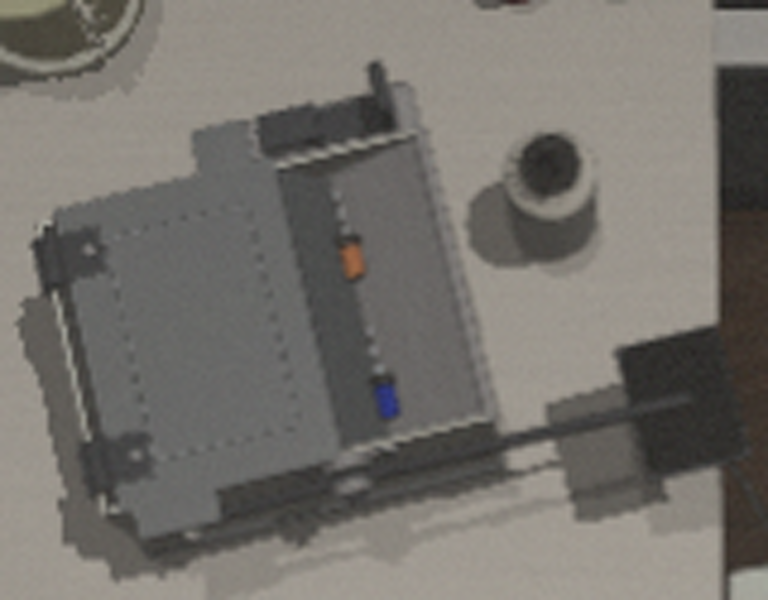

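The crop shows the pad corners at (615,350), (715,325), (748,448) and (645,475). The orange cartridge is at (352,260) and the blue one at (387,398), both against the apron. The catch tab is at about (378,80) and the front rim's left corner at (495,415).

```bash
cat > fit.py <<'E'
from h import *
c=camera("top"); f=lambda x,y:(175+(x+.5)/4.8-.5,125+(y+.5)/4.8-.5)
pts=[((615,350),(-144,46,129)),((715,325),(-186,46,129)),((748,448),(-186,102,129)),((645,475),(-144,102,129)),((495,415),(-85,65,145)),((376,66),(-72,-86,182))]
W=np.array([onz(c,f(*p),b[2]/1e3)[:2] for p,b in pts]);B=np.array([b[:2] for _,b in pts])/1e3
z=(W-W.mean(0))@[1,-1j] if 0 else None
w=W@[1,1j];b=B@[1,1j];k=np.sum((w-w.mean())*np.conj(b-b.mean()));k/=abs(k);t=w.mean()-k*b.mean()
print("yaw",np.degrees(np.angle(k)),"origin",t,"res mm",((w-t-k*b)*1e3).round(1))
g=lambda x,y:k*(complex(x,y)/1e3)+t
for n,q in dict(pad=(-165,74),padlow=(-152,74),tab=(-75,-76),tabhome=(-53,-76),pivot=(-20,74)).items():print(n,g(*q).round(4))
print("bottle top",onz(c,f(550,165),.13), "bottle base guess")
np.save("pose.npy",[t.real,t.imag,np.angle(k)])
E
python3 fit.py
```

```text
yaw 103.8188784277613 origin (0.6307375492276527+0.05188206422724599j) res mm [-0.7+1.1j -0. -0.9j  1.3-0.7j -0.1+2.2j  1.4-0.8j -1.8-0.9j]
pad (0.5983-0.126j)
padlow (0.5952-0.1134j)
tab (0.7225-0.0028j)
tabhome (0.7172+0.0186j)
pivot (0.5637+0.0148j)
bottle top [ 0.70079813 -0.07057273  0.13      ] bottle base guess
```

>>> jog_arm([
  [0, 38.8, 51.2, -3, 0, 0, -0.9],
  [0, 38.8, 51.2, -3, 0, 0, -0.9],
  [0, 38.8, 51.2, -3, 0, 0, -0.9],
  [0, 38.8, 51.2, -3, 0, 0, -0.9],
  [0, 38.8, 51.2, -3, 0, 0, -0.9],
  [0, 38.8, 51.2, -3, 0, 0, -0.9],
  [0, 38.8, 51.2, -3, 0, 0, -0.9],
  [0, 38.8, 51.2, -3, 0, 0, -0.9],
  [0, 38.8, 51.2, -3, 0, 0, -0.9],
  [0, 38.8, 51.2, -3, 0, 0, -0.9],
  [0, 38.8, 51.2, -3, 0, 0, -0.9],
  [0, 38.8, 51.2, -3, 0, 0, -0.9],
  [0, 38.8, 51.2, -3, 0, 0, -0.9],
  [0, 38.8, 51.2, -3, 0, 0, -0.9],
  [0, 38.8, 51.2, -3, 0, 0, -0.9],
  [0, 38.8, 51.2, -3, 0, 0, -0.9],
  [0, 38.8, 51.2, -3, 0, 0, -0.9],
  [0, 38.8, 51.2, -3, 0, 0, -0.9],
  [0, 38.8, 51.2, -3, 0, 0, -0.9],
  [0, 38.8, 51.2, -3, 0, 0, -0.9],
])

```text
clock: 1.87
position: [0.5987, -0.1311, 0.2013]
orientation: [0.993, 0.118, -0.0, 0.001]
force: [-0.3, 0.7, 0.1]
finger_gap: -0.0002
finger_force: 0.0
```

>>> jog_arm([
  [0, 0, 0, -2.5, 0, 0, 0],
  [0, 0, 0, -5, 0, 0, 0],
  [0, 0, 0, -6.5, 0, 0, 0],
  [0, 0, 0.1, -7, 0, 0, 0],
  [0, 0, 0.1, -7.4, 0, 0, 0],
  [0, 0, 0.2, -7.8, 0, 0, 0],
  [0, -0.1, 0.2, -8.1, 0, 0, 0],
  [0, -0.1, 0.3, -8.4, 0, 0, 0],
  [0, -0.1, 0.3, -8.7, 0, 0, 0],
  [0, -0.1, 0.4, -9, 0, 0, 0],
  [0, -0.1, 0.4, -9, 0, 0, 0],
])

```text
clock: 2.78
position: [0.5991, -0.1253, 0.1112]
orientation: [0.993, 0.12, 0.001, 0.0]
force: [-0.2, -3.8, 2.7]
finger_gap: 0.0001
finger_force: 2.1
```

```bash
python3 - <<'E'
from h import *
c=camera("top"); im=c["pixels"][125:250,175:335,::-1]
cv2.imwrite("pics/crop2.png",cv2.resize(im,None,fx=4.8,fy=4.8,interpolation=cv2.INTER_CUBIC))
E
```

```text
(no output)
```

View pics/crop2.png

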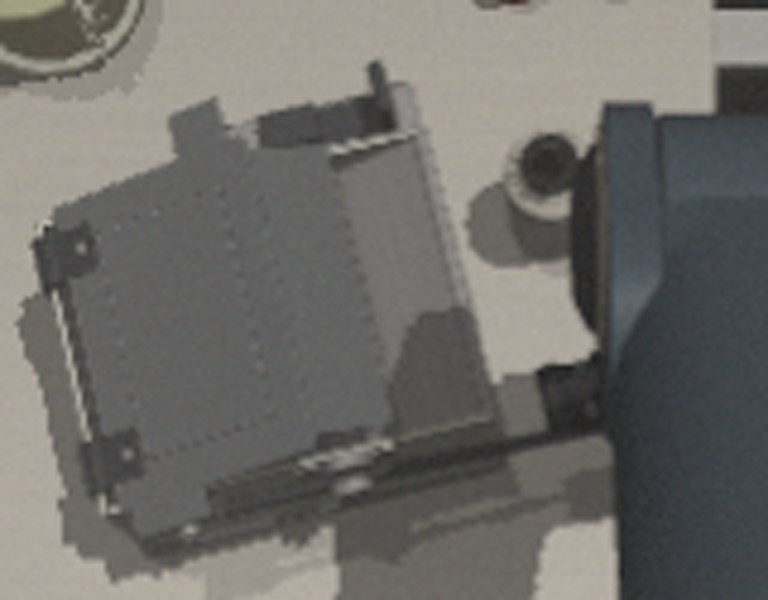

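The lid is rising and the cartridges are now hidden under it or already sliding. The bottle at (548,165) hasn't moved. I'll keep pressing.

>>> jog_arm([
  [0, 0, 0.1, -0.4, 0, 0, 0],
  [0, -0.1, 0.2, -0.8, 0, 0, 0],
  [0, -0.1, 0.3, -1.2, 0, 0, 0],
  [0, -0.1, 0.4, -1.6, 0, 0, 0],
  [0, -0.1, 0.5, -2, 0, 0, 0],
  [0, -0.1, 0.6, -2.4, 0, 0, 0],
  [0, -0.2, 0.6, -2.7, 0, 0, 0],
  [0, -0.2, 0.6, -2.7, 0, 0, 0],
  [0, -0.2, 0.6, -2.7, 0, 0, 0],
  [0, -0.2, 0.6, -2.7, 0, 0, 0],
  [0, -0.2, 0.6, -2.7, 0, 0, 0],
  [0, -0.2, 0.6, -2.7, 0, 0, 0],
  [0, -0.2, 0.6, -2.7, 0, 0, 0],
  [0, -0.2, 0.6, -2.7, 0, 0, 0],
  [0, -0.2, 0.6, -2.7, 0, 0, 0],
  [0, -0.2, 0.6, -2.7, 0, 0, 0],
])

```text
clock: 4.17
position: [0.597, -0.1175, 0.0846]
orientation: [0.993, 0.12, 0.001, -0.001]
force: [0.4, -1.4, 5.5]
finger_gap: -0.0002
finger_force: 2.6
```

```bash
python3 - <<'E'
from h import *
c=camera("top"); im=c["pixels"][125:250,175:335,::-1]
a=cv2.resize(im,None,fx=3.6,fy=3.6,interpolation=cv2.INTER_CUBIC)
b=camera("side")["pixels"][150:310,200:350,::-1]
b=cv2.resize(b,None,fx=1.4,fy=2.8)if 0 else cv2.resize(b,(220,235))
o=np.zeros((450,800,3),np.uint8);o[:,:576]=a[:450,:576];o[:235,578:798]=b
cv2.imwrite("pics/crop3.png",o)
E
```

```text
(no output)
```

View pics/crop3.png

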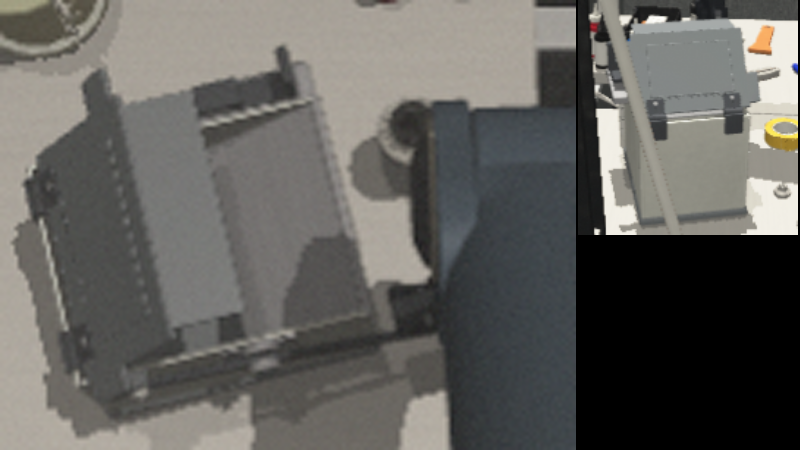

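The chute is empty: no blue or orange is left, and the lid is wide open in both views. I'll let it up slowly.

>>> jog_arm([
  [0, 0, 0, 0, 0, 0, 0],
  [0, 0, 0, 0, 0, 0, 0],
  [0, 0, 0, 0, 0, 0, 0],
  [0, 0, 0, 0.1, 0, 0, 0],
  [0, 0, 0, 0.2, 0, 0, 0],
  [0, 0, -0.1, 0.3, 0, 0, 0],
  [0, 0, -0.1, 0.4, 0, 0, 0],
  [0, 0, -0.1, 0.5, 0, 0, 0],
  [0, 0, -0.2, 0.6, 0, 0, 0],
  [0, 0, -0.2, 0.7, 0, 0, 0],
  [0, 0, -0.2, 0.8, 0, 0, 0],
  [0, 0, -0.3, 0.9, 0, 0, 0],
  [0, 0, -0.3, 1.0, 0, 0, 0],
  [0, 0, -0.3, 1.1, 0, 0, 0],
  [0, 0, -0.4, 1.2, 0, 0, 0],
  [0, 0.1, -0.4, 1.3, 0, 0, 0],
  [0, 0.1, -0.4, 1.4, 0, 0, 0],
  [0, 0.1, -0.4, 1.5, 0, 0, 0],
  [0, 0.1, -0.5, 1.6, 0, 0, 0],
  [0, 0.1, -0.5, 1.7, 0, 0, 0],
])

```text
clock: 5.93
position: [0.5972, -0.1241, 0.1013]
orientation: [0.993, 0.12, -0.0, -0.0]
force: [1.2, -0.3, 4.6]
finger_gap: -0.0001
finger_force: 2.0
```

>>> jog_arm([
  [0, 0, 0, 0.1, 0, 0, 0],
  [0, 0, 0, 0.2, 0, 0, 0],
  [0, 0, -0.1, 0.3, 0, 0, 0],
  [0, 0, -0.1, 0.4, 0, 0, 0],
  [0, 0, -0.1, 0.5, 0, 0, 0],
  [0, 0, -0.1, 0.6, 0, 0, 0],
  [0, 0, -0.2, 0.7, 0, 0, 0],
  [0, 0, -0.2, 0.8, 0, 0, 0],
  [0, 0, -0.2, 0.9, 0, 0, 0],
  [0, 0, -0.2, 1.0, 0, 0, 0],
  [0, 0, -0.3, 1.1, 0, 0, 0],
  [0, 0, -0.3, 1.2, 0, 0, 0],
  [0, 0, -0.3, 1.3, 0, 0, 0],
  [0, 0, -0.3, 1.4, 0, 0, 0],
  [0, 0, -0.3, 1.5, 0, 0, 0],
  [0, 0.1, -0.4, 1.6, 0, 0, 0],
  [0, 0.1, -0.4, 1.7, 0, 0, 0],
  [0, 0.1, -0.4, 1.8, 0, 0, 0],
  [0, 0.1, -0.4, 1.9, 0, 0, 0],
  [0, 0.1, -0.4, 2.0, 0, 0, 0],
])

```text
clock: 7.6
position: [0.5983, -0.128, 0.1213]
orientation: [0.993, 0.12, -0.0, 0.0]
force: [-0.5, -1.1, 3.7]
finger_gap: 0.0002
finger_force: 1.9
```

>>> jog_arm([
  [0, 0, 0, 0.1, 0, 0, 0],
  [0, 0, 0, 0.2, 0, 0, 0],
  [0, 0, 0, 0.3, 0, 0, 0],
  [0, 0, 0, 0.4, 0, 0, 0],
  [0, 0, 0, 0.5, 0, 0, 0],
  [0, 0, 0, 0.6, 0, 0, 0],
  [0, 0, 0, 0.7, 0, 0, 0],
  [0, 0, 0, 0.8, 0, 0, 0],
  [0, 0, 0, 0.9, 0, 0, 0],
  [0, 0, 0, 1.0, 0, 0, 0],
  [0, 0, 0, 1.2, 0, 0, 0],
  [0, 0, 0, 1.6, 0, 0, 0],
  [0, 0, 0, 3, 0, 0, 0],
  [0, 0, 0, 5, 0, 0, 0],
  [0, 0, 0, 7, 0, 0, 0],
  [0, 0, 0, 8, 0, 0, 0],
  [0, 0, 0, 8, 0, 0, 0],
])

```text
clock: 9.02
position: [0.5999, -0.1267, 0.2035]
orientation: [0.993, 0.12, 0.002, -0.0]
force: [0.2, 0.3, -0.1]
finger_gap: -0.0001
finger_force: 0.0
```

>>> jog_arm([
  [0, 4, 1, 3, 0, 0, 0],
  [0, 8, 4, 3, 0, 0, 0],
  [0, 11, 7, 3, 0, 0, 0],
  [0, 13.1, 8.5, 3, 0, 0, 0],
  [0, 13.1, 8.5, 3, 0, 0, 0],
  [0, 13.1, 8.5, 3, 0, 0, 0],
  [0, 13.1, 8.5, 3, 0, 0, 0],
])

```text
clock: 9.6
position: [0.7286, -0.0428, 0.2291]
orientation: [0.993, 0.12, -0.002, -0.0]
force: [-0.6, 0.2, -0.6]
finger_gap: 0.0002
finger_force: 0.0
```

```bash
python3 - <<'E'
from h import *
im=camera("top")["pixels"][125:250,175:335,::-1]
a=cv2.resize(im,None,fx=3.6,fy=3.6,interpolation=cv2.INTER_CUBIC)
b=camera("side")["pixels"][120:280,200:350,::-1]
b=cv2.resize(b,(220,235))
o=np.zeros((450,800,3),np.uint8);o[:,:576]=a[:450,:576];o[:235,578:798]=b
cv2.imwrite("pics/crop4.png",o)
E
```

```text
(no output)
```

View pics/crop4.png

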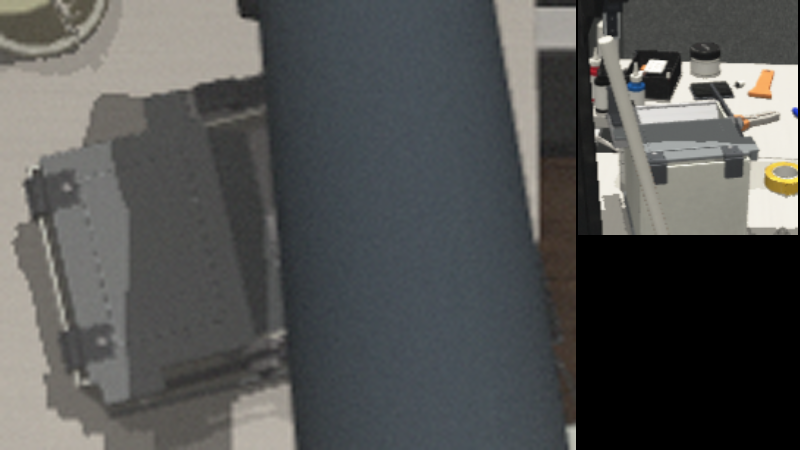

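The lid is shut. The top view is blocked by the arm, so from here I'll go by the force reading. Next I'll lower in front of the tab.

>>> jog_arm([
  [0, 0, 0, -2, 0, 0, 0],
  [0, 0, 0, -4, 0, 0, 0],
  [0, 0, 0, -6, 0, 0, 0],
  [0, 0, 0, -7, 0, 0, 0],
  [0, 0, 0, -7, 0, 0, 0],
  [0, -0.2, 0.8, -7, 0, 0, 0],
  [0, -0.3, 1.2, -7, 0, 0, 0],
  [0, -0.4, 1.5, -7, 0, 0, 0],
  [0, -0.5, 1.8, -7, 0, 0, 0],
  [0, -0.5, 2.1, -7, 0, 0, 0],
  [0, -0.6, 2.4, -7, 0, 0, 0],
  [0, -0.6, 2.4, -7, 0, 0, 0],
])

```text
clock: 10.7
position: [0.7236, -0.0178, 0.1617]
orientation: [0.993, 0.12, 0.0, -0.0]
force: [-0.3, -0.3, -0.5]
finger_gap: 0.0002
finger_force: 0.0
```

>>> jog_arm([
  [0, -0.1, 0.3, 0, 0, 0, 0],
  [0, -0.1, 0.5, 0, 0, 0, 0],
  [0, -0.2, 0.7, 0, 0, 0, 0],
  [0, -0.2, 0.9, 0, 0, 0, 0],
  [0, -0.3, 1.1, 0, 0, 0, 0],
  [0, -0.3, 1.3, 0, 0, 0, 0],
  [0, -0.4, 1.5, 0, 0, 0, 0],
  [0, -0.4, 1.7, 0, 0, 0, 0],
  [0, -0.4, 1.7, 0, 0, 0, 0],
])

```text
clock: 11.45
position: [0.7192, -0.0013, 0.1613]
orientation: [0.993, 0.12, -0.0, -0.0]
force: [-0.4, -1.5, 0.1]
finger_gap: 0.0
finger_force: 0.6
```

In contact, pushing at about 1.5 N. I'll keep going in small steps until it reaches the stop.

>>> jog_arm([
  [0, 0, 0.2, 0, 0, 0, 0],
  [0, -0.1, 0.4, 0, 0, 0, 0],
  [0, -0.1, 0.6, 0, 0, 0, 0],
  [0, -0.2, 0.8, 0, 0, 0, 0],
  [0, -0.2, 0.9, 0, 0, 0, 0],
  [0, -0.2, 0.9, 0, 0, 0, 0],
])

```text
clock: 11.95
position: [0.718, 0.005, 0.1613]
orientation: [0.993, 0.119, 0.0, 0.001]
force: [0.4, -5.1, 0.2]
finger_gap: -0.0001
finger_force: 2.5
```

>>> jog_arm([
  [0, 0, 0.1, 0, 0, 0, 0],
  [0, -0.1, 0.2, 0, 0, 0, 0],
  [0, -0.1, 0.3, 0, 0, 0, 0],
  [0, -0.1, 0.3, 0, 0, 0, 0],
])

```text
clock: 12.28
position: [0.7179, 0.0052, 0.1614]
orientation: [0.993, 0.118, 0.001, 0.003]
force: [4.0, -8.2, -1.4]
finger_gap: 0.0002
finger_force: 4.4
```

It stopped with the force rising, which suggests the end stop. I'll push a little harder to confirm, then back off and look.

>>> jog_arm([
  [0, -0.1, 0.3, 0, 0, 0, 0],
  [0, -0.1, 0.5, 0, 0, 0, 0],
  [0, -0.1, 0.5, 0, 0, 0, 0],
])

```text
clock: 12.53
position: [0.7178, 0.0055, 0.1616]
orientation: [0.993, 0.117, 0.002, 0.006]
force: [4.4, -15.4, -0.9]
finger_gap: -0.0002
finger_force: 7.5
```

>>> jog_arm([
  [0, 0.3, -1.2, 0, 0, 0, 0],
  [0, 0.6, -3, 0, 0, 0, 0],
  [0, 0.8, -4, 0, 0, 0, 0],
  [0, 0.8, -4, 3, 0, 0, 0],
  [0, 0.8, -4, 7, 0, 0, 0],
  [0, 0.8, -7, 10, 0, 0, 0],
  [0, 0.8, -11, 10, 0, 0, 0],
  [0, 0, -15, 10, 0, 0, 0],
  [0, -2, -19, 10, 0, 0, 0],
  [0, -4, -23, 10, 0, 0, 0],
  [0, -6, -26, 10, 0, 0, 0],
  [0, -8, -29, 10, 0, 0, 0],
  [0, -8, -29, 10, 0, 0, 0],
  [0, -8, -29, 10, 0, 0, 0],
])

```text
clock: 13.7
position: [0.6344, -0.2775, 0.2615]
orientation: [0.993, 0.117, 0.0, 0.0]
force: [0.7, 1.4, 0.2]
finger_gap: 0.0003
finger_force: 0.0
```

```bash
python3 - <<'E'
from h import *
c=camera("top"); im=c["pixels"][125:250,175:335,::-1]
cv2.imwrite("pics/crop5.png",cv2.resize(im,None,fx=4.8,fy=4.8,interpolation=cv2.INTER_CUBIC))
tx,ty,a=np.load("pose.npy")
for bx in(-72,-50): # tab top right corner, open/home
    p=(np.exp(1j*a)*complex(bx,-86)/1e3)+complex(tx,ty)
    u=proj(c,[p.real,p.imag,.182])[0]; print(bx,(u-[175,125])*4.8)
E
```

```text
-72 [371.87705231  59.92320556]
-50 [320.18382857  72.4928476 ]
```

View pics/crop5.png

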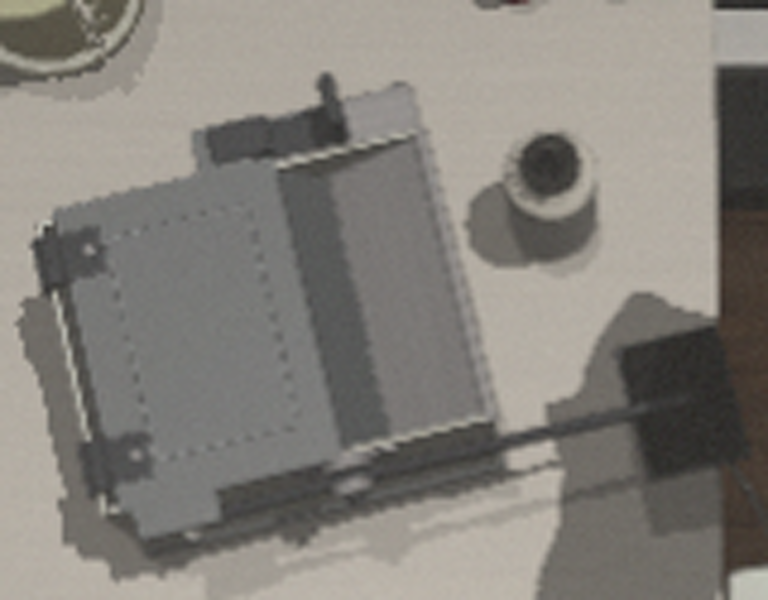

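The tab moved from (376,66) to (325,76), and fully home was predicted at 52 px of travel. The tongue covers the lid's ear, the lid is shut, the lever is up and the chute is empty. I'll hand it in.

```bash
python3 -c "
from station import robot
print(robot.job_done())"
```

```text
the job is handed in; nothing more can be done
None
```

I handed the job in at about 14 s of the 48 s: both cartridges slid out of the chute into the bin, the lid was let down slowly and is shut, and the catch moved its full 22 mm or so to the stop. The hand-in call gave no verdict, and I judged the cartridges to be in the bin from the empty chute, without seeing them inside.

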